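# Hang the green saddle caddy over the drying rail

## Robot

A 6-joint arm with a two-finger parallel gripper is mounted at the origin on a cart in front of the work surface, level with it; the furniture and walls round the work are solid. World frame = base frame: x ahead of the robot, y to its left, z up, the work surface at z = 0. Lengths are in mm, angles in rad, forces in N, time in s.
With the tool pointing down it reaches from about 375 to 900 mm from the base axis. Payload 3.1 kg.
Tool frame: the origin (TCP) lies on the front face of the gripper's body, between the roots of the fingers; the fingertips stand 73 mm ahead of it and the grasp point (between the pads) lies 54 mm ahead of it; z points along the fingers, y is the line along which they close (so a half turn about z gives the same grasp; the last joint's range is limited). The gripper opens to 85 mm and grips with 20 to 120 N. Pads are 22 mm wide; open, the fingers measure 114 mm over their backs; the gripper's body (76 mm by 85 mm) begins 54 mm behind the grasp point. The pads swing forward as they close: fully open they stand 13 mm farther back than shut.
Start: joints at [1.115, 0.527, 1.433, -0, 1.181, -0.178], TCP at [171.36, 601.027, 303.91] pointing down, gripper open.
Joint ranges: [-3.08, 3.08], [-0.75, 2.2], [0.22, 2.44], [-1.43, 4.57], [0, 2.65], [-2.85, 2.85]. Speed limits (rad/s): [2.79, 2.79, 3.14, 3.14, 3.14, 3.14].

## Interface

Orientations are given as a rotation vector (axis times angle).
In Python, from cell import monitor, viewer, job gives the robot as it stands.
- The arm moves only by the shell command python3 -m creep 'ROWS' [OPENING] [FORCE]. ROWS is JSON, a list that holds one entry, the list of rows, each a list of 4 numbers: the shift along the world's x, y, z in mm, then the turn about the world's z in degrees. In form: [[[tx, ty, tz, roll], ...]]. A call has 1 to 8 rows; each row shifts and turns the commanded pose from where the row before left it; what a row does not reach is not made up. A row lasts 1/10 s, in which the tool goes at most 50 mm and 8.59 degrees, less where a joint would pass 70% of its speed; a pose out of reach is approached as far as the arm can. A call is refused whole if a number of a shift passes 50 or a number of a turn 8.59, either way. A call with a gripper value outside its range is refused whole. OPENING is the closure in counts, from 0 (fully open) to 255 (shut), set as the call begins (- or left out, the last holds). The fingers move at their own pace and stop on an object; FORCE is the grip in N (left out, the last holds). Time passes only in rows, so rows that do not move let the fingers close. It gives the time, the measured TCP pose, the force, the opening and the grip force at its end, in the units of the state.
- monitor.observe(): the state, without advancing time (a new reading comes with each control period).
- viewer.capture(name): name is "side" or "top"; returns the picture (384x512x3 uint8, red, green, blue); there is no depth.
- viewer.camera_params(name): a dict with "K" (3x3 intrinsics, pixels), "rvec" (rotation vector, rad) and "tvec" (3), from world to camera coordinates, as OpenCV has them. Camera axes: x right, y down, z forward; pixel columns grow to the right and rows downward; lengths in mm; the calibration is good to about 2 mm. A picture is of the moment at which its call begins. camera_params takes no time and is no camera call.
- job.sign_off(): hands the job in; it is judged then, once.
The state is a dict: "t": time; "q": joint angles; "joint_vel": joint speeds; "tau": joint torques, N m; "tool_pos": TCP position; "tool_rot": TCP orientation; "contact_force": force on the tool from outside, world axes, zero at the start; "moment": the same for the moment, N m; "finger_gap": opening from 0.0 (shut) to 1.0 (fully open); "gripper_force": force on a finger pad.
Only numpy, scipy, OpenCV 4.12 (cv2) and the standard library are available. Lean on these libraries where they do the work, as an engineer would, in place of code of your own. Each camera call takes 0.05 s, during which the arm holds its last target. There are 200 camera calls.

## Task

Hang the green saddle caddy over the bar of the little drying rail so that it can drip dry: astride the bar between the two posts, one pocket on each side, hanging freely and still. Leave the grey caddy standing where it is.

Things in the scene. Friction and masses are not known exactly. Their poses are not given: they have to be found in the camera images.
- green_caddy: Green rigid upside-down-U band, loose, 0.12 kg, 97 mm high, 40 wide (y), stands on its feet. Legs upright to 78 high, 46 apart inside, 54 outside (x), 4 thick; above that it rounds in. A pocket 30 high outside each foot reaches 52 from the middle. Grip from above, a finger outside each leg, 45-75 up. Origin: centre of underside; x leg to leg, y along the tunnel, z up. Half-turn symmetric.
- green_caddy_crown (a point): Middle of the underside of the green caddy's crown, 93 mm above its origin: the spot that rests on the bar when it hangs. Same axes as the caddy.
- grey_caddy: A second caddy of exactly the same shape and size in grey, loose, standing close by (its middle 9 to 17 cm from the green one's). To be left alone. Origin and axes as for the green one.
- rail_bar (a point): Middle of the bar's axis on the drying rail, a fixed stand: level steel bar 16 mm in diameter, axis 135 mm above the worktop, on two thin posts 100 mm either side of this point that rise no higher than the bar (23 mm balls at the joints); wooden foot 110 x 240 x 12 mm. y runs along the bar, x across it, z up.

How it is judged:
By the outcome, as a careful person would: the job done as asked, in the order asked, and still so for the second after the job is handed in, with the robot touching nothing.
It also fails if it takes over 40 s, if anything falls off the work surface, if the arm or the gripper's body presses on something with over 40 N, if the wrist force passes 120 N, or if a joint passes its speed limit or range.

## Working session

There is one attempt and no reset: what is moved stays moved. The work goes in short steps, Python scripts to look and compute and a shell command to move; the robot and the scene stay as the last step left them, time stands still between calls to the robot, and variables do not carry over. Pictures are saved under pics/ and viewed, at most 10 in all, crops included, and the job is handed in when it is done.

```bash
mkdir -p pics
python3 - <<'E'
from cell import monitor, viewer
import cv2
for n in("top","side"):
    cv2.imwrite(f"pics/{n}0.png",cv2.resize(viewer.capture(n)[:,:,::-1],(768,576),interpolation=cv2.INTER_CUBIC))
    p=viewer.camera_params(n);print(n,p)
s=monitor.observe();print(s['tool_pos'],s['tool_rot'],s['t'])
E
```

```text
top {'K': array([[484.62411301,   0.        , 255.4620806 ],
       [  0.        , 484.62411301, 191.13140636],
       [  0.        ,   0.        ,   1.        ]]), 'rvec': array([ 2.16743968, -2.16428314,  0.12368391]), 'tvec': array([ 170.62727304,  529.62286068, 1113.36812396])}
side {'K': array([[445.55842631,   0.        , 254.6029169 ],
       [  0.        , 445.55842631, 189.68954085],
       [  0.        ,   0.        ,   1.        ]]), 'rvec': array([ 1.95104548, -0.25796197,  0.15039403]), 'tvec': array([-433.06266469,  232.98658837,  660.36172066])}
[171.13502327 600.58700361 303.00404685] [-4.34865851e-01 -3.11069448e+00  3.02477743e-03] 0.1
```

View pics/top0.png

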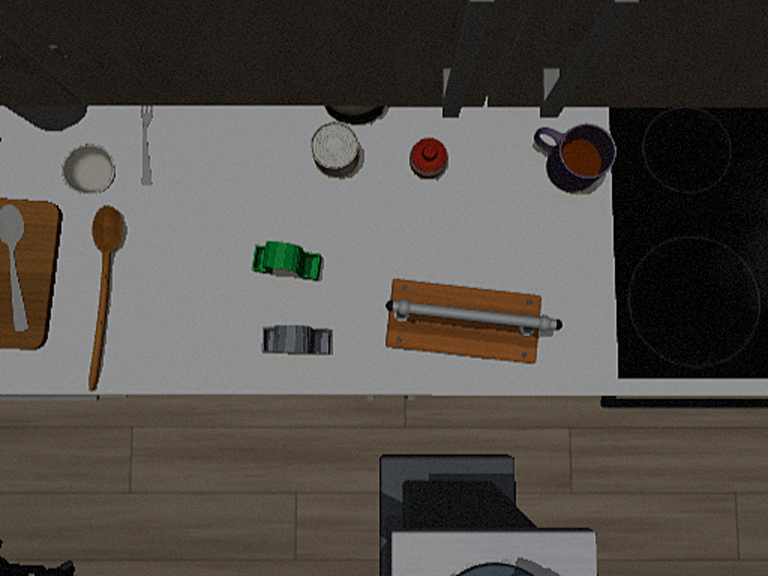

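View pics/side0.png

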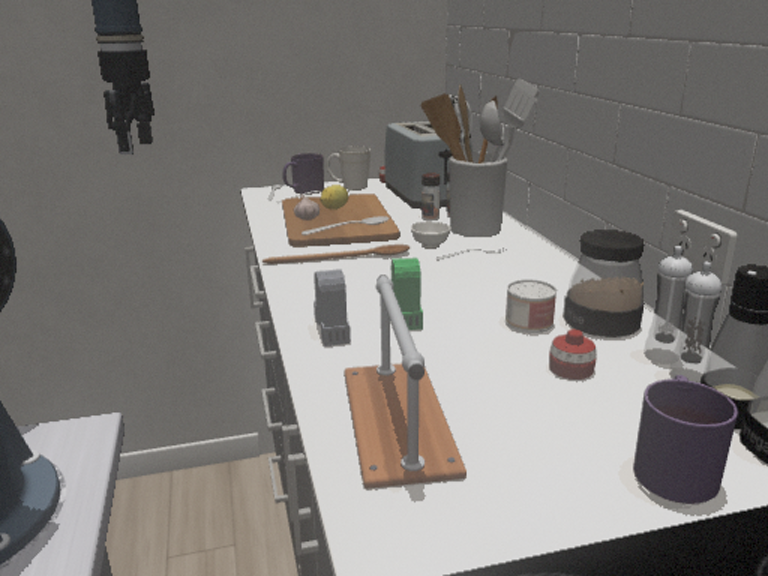

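```bash
python3 - <<'E'
from cell import viewer
import cv2,numpy as np
im=viewer.capture("top")[:,:,::-1]
c=im[150:250,160:260]; d=im[180:250,245:385]
cv2.imwrite("pics/c1.png",cv2.resize(np.clip(c*1.6,0,255).astype('uint8'),(600,600),interpolation=cv2.INTER_CUBIC))
cv2.imwrite("pics/d1.png",cv2.resize(np.clip(d*1.3,0,255).astype('uint8'),(700,350),interpolation=cv2.INTER_CUBIC))
E
cat > h.py <<'E'
import cv2,numpy as np
from cell import viewer
def back(n,uv,z):
    p=viewer.camera_params(n);R=cv2.Rodrigues(p['rvec'])[0]
    c=-R.T@p['tvec'];d=R.T@np.linalg.inv(p['K'])@np.array([uv[0],uv[1],1.])
    return (c+d*(z-c[2])/d[2])
def proj(n,P):
    p=viewer.camera_params(n);return cv2.projectPoints(np.array(P,float).reshape(-1,3),p['rvec'],p['tvec'],p['K'],None)[0][:,0]
E
```

```text
(no output)
```

View pics/c1.png

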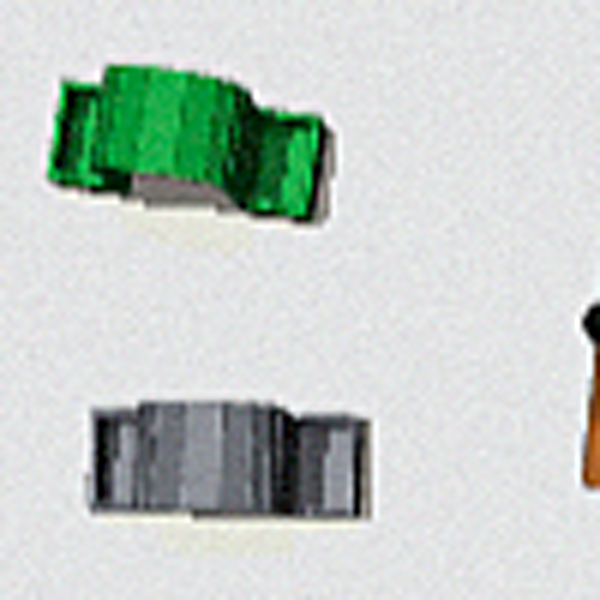

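View pics/d1.png

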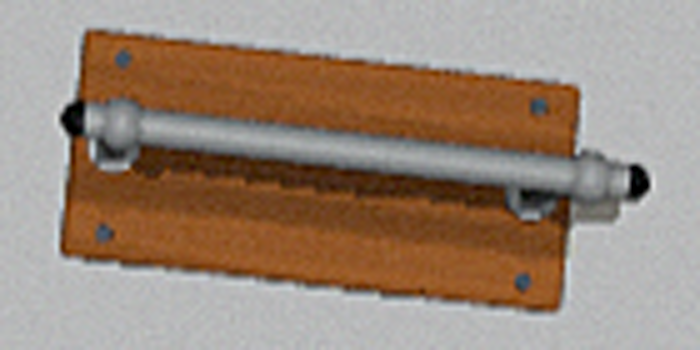

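The caddy (green) has its pocket-top corners at crop px (63,80), (48,185), (325,115), (308,220). The bar's balls are at (122,122) and (594,177) in the second crop. The foot's corners are (85,30), (580,87), (560,312), (62,253).

Run:
```python
from h import *
C=lambda u,v:(160+(u+.5)/6-.5,150+(v+.5)/6-.5)
D=lambda u,v:(245+(u+.5)/5-.5,180+(v+.5)/5-.5)
def ang(a,b):d=b-a;return np.degrees(np.arctan2(d[1],d[0])),np.linalg.norm(d)
for nm,q in(("green",[(63,80),(48,185),(325,115),(308,220)]),("grey",[(95,410),(92,512),(370,418),(368,517)])):
    P=[back("top",C(*x),30) for x in q];print(nm,np.mean(P,0),ang((P[0]+P[1])/2,(P[2]+P[3])/2),ang(P[0],P[1]))
B=[back("top",D(*x),135) for x in((122,122),(594,177))];print("bar",np.mean(B,0),ang(*B))
F=[back("top",D(*x),12) for x in((85,30),(580,87),(560,312),(62,253))];print("foot",np.mean(F,0),ang((F[0]+F[3])/2,(F[1]+F[2])/2))
# side: bar balls, zoomed px/1.5 
print(proj("side",B)*1.5, proj("side",[[*np.mean([back("top",C(*x),30) for x in [(63,80),(48,185),(325,115),(308,220)]],0)[:2],97]])*1.5)
from cell import monitor
R=cv2.Rodrigues(monitor.observe()['tool_rot'])[0];print("tool y",np.degrees(np.arctan2(R[1,1],R[0,1])),R[:,2])
```

```text
green [568.42229062 324.81715884  30.        ] (np.float64(-97.60134739585168), np.float64(103.90680120235152)) (np.float64(173.14626788002874), np.float64(42.13652794719585))
grey [444.90253639 305.20154933  30.        ] (np.float64(-91.27007319238197), np.float64(107.25813500702533)) (np.float64(179.4353956449081), np.float64(39.628338069890404))
bar [478.44982362  42.43481685 135.        ] (np.float64(-96.58057756461974), np.float64(202.14475053797003))
foot [477.69629923  43.98174997  12.        ] (np.float64(-96.59068788836481), np.float64(237.84181956749464))
[[384.72910287 286.07603192]
 [413.56292768 363.79242184]] [[404.07971002 259.77124263]]
tool y 74.08408301086295 [-7.25041230e-04 -1.49790104e-03 -9.99998615e-01]
```

```bash
python3 -m creep '[[[36,-25,0,4],[36,-25,0,4],[36,-25,0,0],[36,-25,0,0],[36,-25,0,0],[36,-25,0,0],[36,-25,0,0],[36,-25,0,0]]]' 0 40
python3 -m creep '[[[36,-25,0,0],[36,-25,0,0],[37,-26,0,0],[0,0,-40,0],[0,0,-40,0],[0,0,0,0],[0,0,0,0]]]'
python3 - <<'E'
from h import *
from cell import monitor
s=monitor.observe();R=cv2.Rodrigues(s['tool_rot'])[0];print(s['t'],s['tool_pos'],"tool y",np.degrees(np.arctan2(R[1,1],R[0,1])))
im=np.hstack([cv2.resize(viewer.capture("top")[130:250,150:280,::-1],(390,360)),cv2.resize(viewer.capture("side")[100:240,200:340,::-1],(360,360))])
cv2.imwrite("pics/e1.png",im)
E
```

```text
t: 0.95
tool_pos: [460.5, 399.7, 303.6]
tool_rot: [-0.217, -3.134, 0.0]
contact_force: [-0.1, 0.4, -0.4]
finger_gap: 1.002
gripper_force: 0.0
t: 1.65
tool_pos: [568.1, 325.0, 223.4]
tool_rot: [-0.217, -3.132, 0.001]
contact_force: [-0.4, -0.3, 0.5]
finger_gap: 1.004
gripper_force: 0.0
1.65 [568.05562465 325.01980199 223.40522593] tool y 82.08899939395454
```

View pics/e1.png

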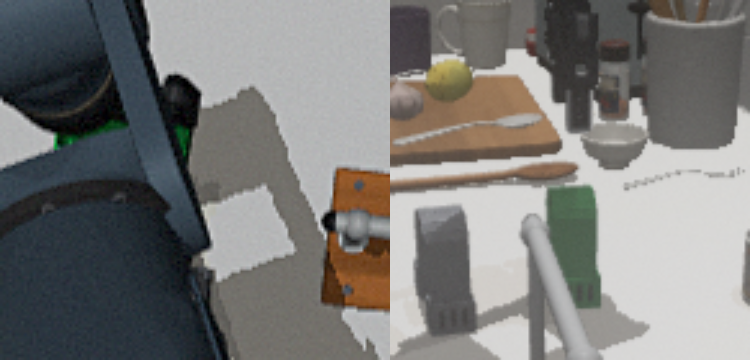

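The top view is blocked by the arm. In the side view the near finger (578,110) sits above the green caddy's crown (573,190), in line with it. Next I'll descend and grip.

```bash
python3 -m creep '[[[0,0,-35,0.4],[0,0,-28,0],[0,0,-20,0],[0,0,-15,0],[0,0,-10,0],[0,0,-5,0],[0,0,0,0]]]'
python3 -m creep '[[[0,0,0,0],[0,0,0,0],[0,0,0,0],[0,0,0,0],[0,0,0,0],[0,0,0,0],[0,0,0,0],[0,0,0,0]]]' 255 30
python3 -m creep '[[[0,0,15,0],[0,0,25,0],[0,0,0,0]]]'
python3 - <<'E'
from h import *
cv2.imwrite("pics/f1.png",cv2.resize(viewer.capture("side")[80:240,180:360,::-1],(675,600)))
E
```

```text
t: 2.45
tool_pos: [568.6, 325.3, 111.2]
tool_rot: [0.206, 3.134, 0.0]
contact_force: [-0.9, -0.4, -0.4]
finger_gap: 1.003
gripper_force: 0.0
t: 3.25
tool_pos: [569.0, 325.3, 112.0]
tool_rot: [0.206, 3.133, 0.001]
contact_force: [-0.1, -0.3, 5.5]
finger_gap: 0.628
gripper_force: 33.4
t: 3.55
tool_pos: [570.0, 325.7, 154.2]
tool_rot: [0.205, 3.129, 0.004]
contact_force: [0.6, 0.4, -1.6]
finger_gap: 0.627
gripper_force: 32.8
```

View pics/f1.png

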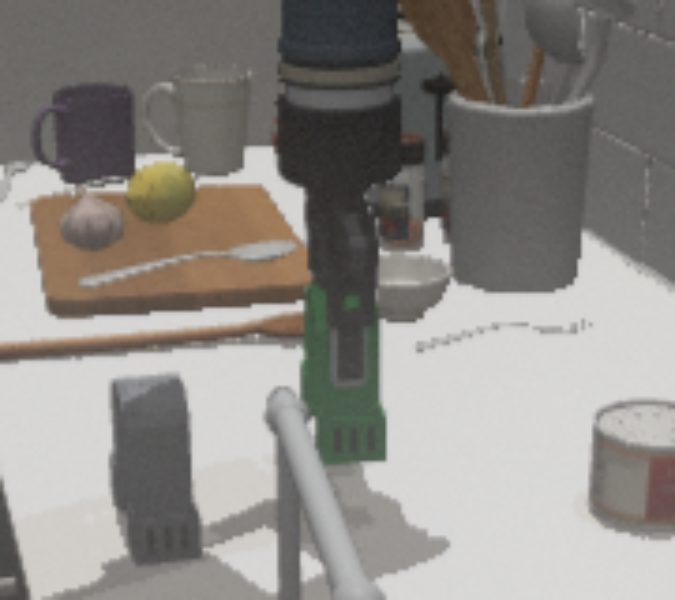

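The caddy is gripped and lifted, upright, and the grey one hasn't moved. Next I'll raise it, turn it and carry it over the bar.

```bash
python3 -m creep '[[[0,0,35,0],[0,0,40,0],[0,0,40,0],[0,0,16,0],[-4,-14,0,-5],[-8,-25,0,-8],[-8,-25,0,-8],[-8,-25,0,-8]]]'
python3 -m creep '[[[-8,-25,0,-8],[-8,-25,0,-8],[-8,-25,0,-8],[-8,-25,0,-8],[-8,-25,0,-8],[-8,-25,0,-8],[-8,-25,0,-8],[-6,-19,0,-4]]]'
python3 -m creep '[[[0,0,0,0],[0,0,0,0],[0,0,0,0]]]'
python3 - <<'E'
from h import *
from cell import monitor
s=monitor.observe();R=cv2.Rodrigues(s['tool_rot'])[0];print(s['t'],s['tool_pos'],"tool y",np.degrees(np.arctan2(R[1,1],R[0,1])),R[:,2])
cv2.imwrite("pics/g1.png",cv2.resize(viewer.capture("side")[:,:,::-1],(768,576)))
E
```

```text
t: 4.4
tool_pos: [539.1, 235.0, 280.6]
tool_rot: [-0.991, -2.979, 0.002]
contact_force: [0.5, -0.9, -1.4]
finger_gap: 0.628
gripper_force: 32.7
t: 5.2
tool_pos: [477.0, 40.9, 280.9]
tool_rot: [-2.347, -2.085, 0.003]
contact_force: [0.3, 0.7, -1.0]
finger_gap: 0.632
gripper_force: 32.6
t: 5.5
tool_pos: [478.4, 42.7, 281.6]
tool_rot: [-2.342, -2.093, 0.0]
contact_force: [0.7, -0.2, -1.2]
finger_gap: 0.63
gripper_force: 32.6
5.5 [478.41104879  42.65057121 281.58741228] tool y -6.44443660478052 [-5.00147046e-04  4.74123240e-04 -9.99999763e-01]
```

View pics/g1.png

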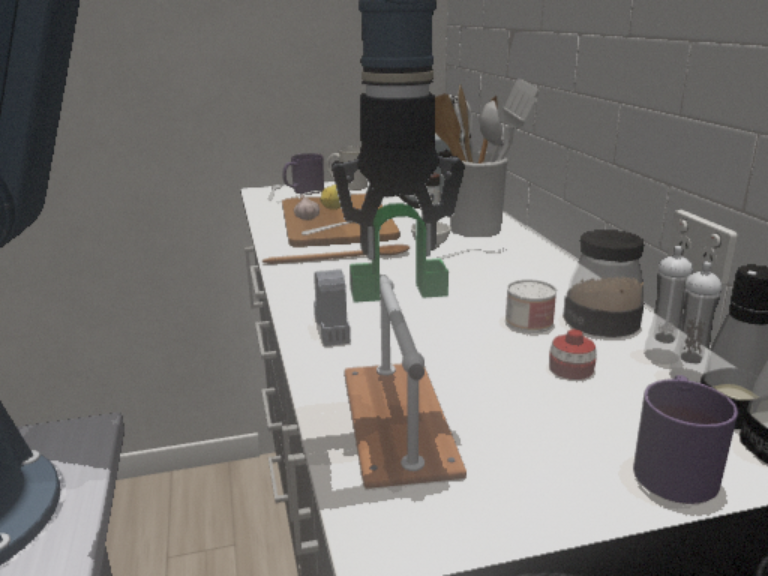

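The caddy hangs level over the bar, legs at x≈375 and 420 and the bar in line between them. I'll lower it until it is just above seating.

```bash
python3 -m creep '[[[0,0,-20,0],[0,0,-25,0],[0,0,-25,0],[0,0,-20,0],[0,0,-15,0],[0,0,-7,0],[0,0,0,0],[0,0,0,0]]]'
python3 -m creep '[[[0,0,-2,0],[0,0,-2,0],[0,0,-1,0],[0,0,0,0]]]'
python3 - <<'E'
from h import *
cv2.imwrite("pics/h1.png",cv2.resize(viewer.capture("side")[110:240,200:340,::-1],(646,600)))
E
```

```text
t: 6.35
tool_pos: [478.8, 42.3, 170.3]
tool_rot: [2.343, 2.092, 0.001]
contact_force: [0.1, -0.4, -0.6]
finger_gap: 0.629
gripper_force: 32.8
t: 6.75
tool_pos: [478.4, 42.0, 165.0]
tool_rot: [2.344, 2.091, 0.0]
contact_force: [-0.4, -0.5, -1.0]
finger_gap: 0.627
gripper_force: 32.8
```

View pics/h1.png

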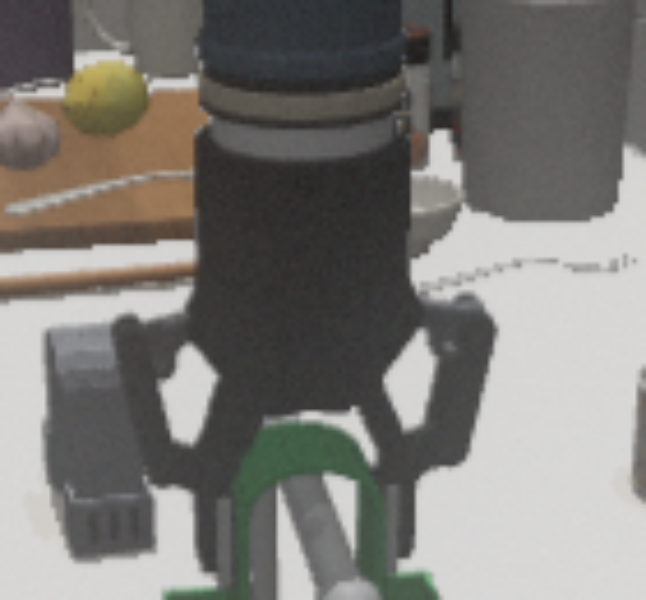

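The caddy is astride, with the crown just above the bar and centred on it. I'll lower it the last few mm until it touches.

```bash
python3 -m creep '[[[0,0,-1,0],[0,0,-1,0],[0,0,0,0]]]'
python3 -m creep '[[[0,0,-1,0],[0,0,0,0]]]'
```

```text
t: 7.1
tool_pos: [478.3, 42.0, 162.8]
tool_rot: [-2.344, -2.091, 0.0]
contact_force: [0.6, 0.2, -1.1]
finger_gap: 0.628
gripper_force: 32.8
t: 7.3
tool_pos: [478.4, 42.0, 161.9]
tool_rot: [2.344, 2.092, 0.0]
contact_force: [0.1, -0.2, -0.8]
finger_gap: 0.629
gripper_force: 33.0
```

```bash
python3 -m creep '[[[0,0,-1,0],[0,0,0,0]]]'
python3 -m creep '[[[0,0,-1,0],[0,0,0,0]]]'
```

```text
t: 7.5
tool_pos: [478.4, 42.0, 161.8]
tool_rot: [2.344, 2.091, 0.001]
contact_force: [-2.2, 0.7, 7.4]
finger_gap: 0.631
gripper_force: 33.8
t: 7.7
tool_pos: [478.4, 42.0, 161.7]
tool_rot: [2.343, 2.091, 0.001]
contact_force: [-2.9, -0.3, 16.6]
finger_gap: 0.629
gripper_force: 34.8
```

Contact at 161.8. I'll ease off and release gently.

```bash
python3 -m creep '[[[0,0,1.5,0],[0,0,0,0]]]' - 20
python3 -m creep '[[[0,0,0,0],[0,0,0,0],[0,0,0,0],[0,0,0,0]]]' 75
python3 -m creep '[[[0,0,0,0],[0,0,0,0],[0,0,0,0],[0,0,0,0],[0,0,0,0],[0,0,0,0]]]' 0
python3 - <<'E'
from h import *
cv2.imwrite("pics/i1.png",cv2.resize(viewer.capture("side")[110:260,190:340,::-1],(600,600)))
E
```

```text
t: 7.9
tool_pos: [478.6, 42.0, 161.8]
tool_rot: [2.343, 2.091, 0.001]
contact_force: [-0.8, 0.5, 6.8]
finger_gap: 0.628
gripper_force: 33.6
t: 8.3
tool_pos: [478.3, 42.0, 161.2]
tool_rot: [-2.344, -2.091, 0.0]
contact_force: [0.2, 0.4, -0.2]
finger_gap: 0.707
gripper_force: 0.0
t: 8.9
tool_pos: [478.4, 42.0, 161.4]
tool_rot: [2.344, 2.092, 0.0]
contact_force: [-1.3, -0.2, 0.6]
finger_gap: 1.002
gripper_force: 0.0
```

View pics/i1.png

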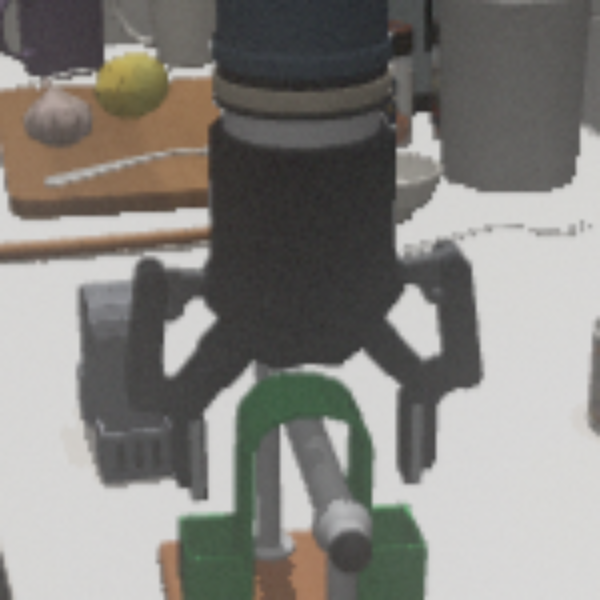

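The caddy hangs level on the bar, crown at (300,400), and both fingers are clear of it. I'll lift straight up and let it settle.

```bash
python3 -m creep '[[[0,0,10,0],[0,0,20,0],[0,0,35,0],[0,0,40,0],[0,0,40,0],[0,0,0,0],[0,0,0,0],[0,0,0,0]]]'
python3 - <<'E'
from h import *
a=viewer.capture("side")[100:300,180:340,::-1]
for _ in range(30): b=viewer.capture("side")
b=b[100:300,180:340,::-1]
print(cv2.absdiff(cv2.GaussianBlur(a,(5,5),0),cv2.GaussianBlur(b,(5,5),0)).max())
cv2.imwrite("pics/j1.png",cv2.resize(np.hstack([a,b]),(800,500)))
E
```

```text
t: 9.75
tool_pos: [477.4, 42.2, 305.8]
tool_rot: [-2.343, -2.091, 0.002]
contact_force: [0.0, -0.3, -0.8]
finger_gap: 1.0
gripper_force: 0.0
36
```

View pics/j1.png

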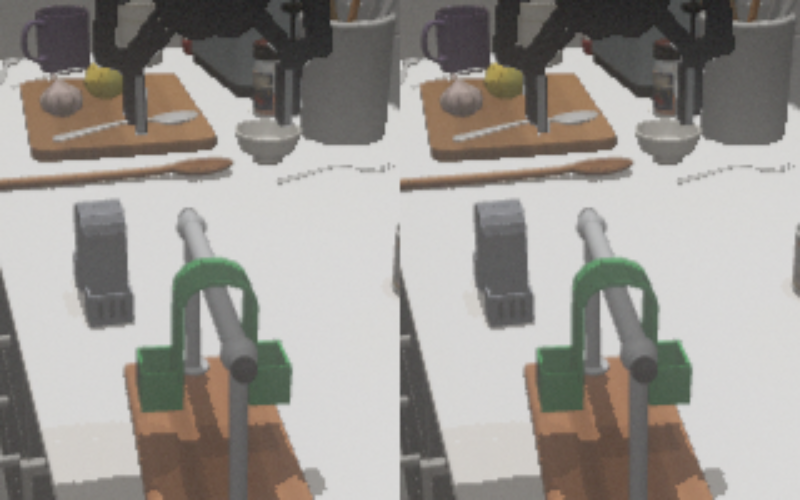

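The caddy hangs level astride the bar with a pocket on each side, and the grey one is in place. I'll check it isn't swinging, then hand in.

Run:
```python
from h import *
from cell import job
def c():
    a=viewer.capture("side").astype(int);m=(a[...,1]>a[...,0]+25)&(a[...,1]>a[...,2]+15)&(np.arange(384)[:,None]>190);v,u=np.nonzero(m);return u.mean(),v.mean()
X=np.array([c() for _ in range(40)]);print(np.ptp(X[:20],0),np.ptp(X[20:],0))
if np.ptp(X[20:],0).max()<.5: print(job.sign_off())
```

```text
[0.87988655 1.02793904] [0.79152192 0.8434463 ]
```

Run:
```python
from h import *
from cell import monitor
F=np.array([cv2.GaussianBlur(viewer.capture("side")[190:280,220:310],(5,5),0) for _ in range(40)]).astype(float)
s=F.std(0).mean(-1);print(s.max(),np.median(s),monitor.observe()['t'])
d=F-F.mean(0);u,w,_=np.linalg.svd(d.reshape(40,-1),full_matrices=False);print(w[:4].round(),u[:,0].round(2))
```

```text
0.8555317783695946 0.4320727312214489 15.3
[80. 80. 80. 79.] [-0.11  0.2   0.16  0.1  -0.02  0.03 -0.04  0.25 -0.24 -0.08 -0.02  0.17
 -0.18  0.08 -0.11  0.1   0.   -0.27 -0.32 -0.21 -0.07  0.29 -0.21  0.01
 -0.02  0.11  0.09  0.29 -0.1   0.06 -0.04 -0.08  0.18  0.27  0.13 -0.28
 -0.06 -0.08 -0.01  0.02]
```

The variation is only camera noise (flat spectrum), so the caddy is still. Handing in.

```bash
python3 -c "
from cell import job
print(job.sign_off())"
```

```text
the job is handed in; nothing more can be done
None
```

I hung the green caddy astride the rail's bar, level and still with a pocket on each side; the grey caddy was not touched, and I handed the job in at about 15 s.

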